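Check weight back in its case

ROBOT

A 6-joint arm with a two-finger parallel gripper is mounted at the origin on a cart in front of the work surface, level with it; the furniture and walls round the work are solid. World frame = base frame: x ahead of the robot, y to its left, z up, the work surface at z = 0. Lengths are in m, angles in degrees, forces in N, time in s.
With the tool pointing down it reaches from about 0.275 to 0.85 m from the base axis. Payload 19 kg.
Tool frame: the origin (TCP) lies at the very end of the fingers, on their centre line; the grasp point (between the pads) lies ctrl.tcp_to_grasp behind it (ctrl.tcp_to_grasp is the distance from the TCP to the grasp point, in m); z points along the fingers, y is the direction in which the jaws open and shut (so a half turn about z gives the same grasp; the last joint's range is limited). The gripper opens to 85 mm and grips with 20 to 120 N. Pads are 22 mm wide; open, the fingers measure 114 mm over their backs; the gripper's body (76 mm by 85 mm) begins 54 mm behind the grasp point. The pads swing forward as they close: fully open they stand 13 mm farther back than shut.
Start: joints at [-71.161, 8.623, 82.357, -0, 89.026, -7.678], TCP at [0.257, -0.514, 0.231] pointing down, gripper open.
Joint ranges: [-160.23, 160.23], [-39.13, 120.54], [6.94, 153.29], [-79.49, 259.48], [9.18, 160.14], [-161.06, 161.06]. Speed limits (degrees/s): [108.29, 108.29, 127.2, 172.46, 172.46, 172.46].

INTERFACE

Orientations are given as a 3x3 rotation matrix whose columns are the frame's x, y, z axes.
In Python, from rig import status, cams, ctrl gives the robot as it stands.
- The arm moves only by the tool play_rows, never from a script. Its argument "rows" is a list that holds one entry, the list of rows, each a list of 5 numbers: the gripper command: -1 is shut, 1 is fully open, values between are in proportion, then the shift along the tool's x, y, z in cm, then the turn about the tool's z in degrees. In form: [[[hand, dx, dy, dz, twist], ...]]. A call has 1 to 8 rows; each row is the pose to reach, as a shift and turn from the pose commanded when the call began, along the tool's axes at that moment; what a row does not reach only later rows make up. A row lasts 1/10 s, in which the tool goes at most 50 mm and 8.59 degrees, less where a joint would pass 70% of its speed; a pose out of reach is approached as far as the arm can. A call with a gripper value outside its range is refused whole. The fingers move at their own pace and stop on an object; the grip force is fixed at half the most. Time passes only in rows, so rows that repeat a pose let the fingers close. It gives the time, the measured TCP pose, the force and the opening at its end, in the units of the state.
- status.get_obs(): the state, without advancing time (a new reading comes with each control period).
- cams.get_image(name): name is "side" or "top"; returns the picture (480x640x3 uint8, red, green, blue); there is no depth.
- cams.get_calibration(name): a dict with "fx", "fy", "cx", "cy" (pixels), "rvec" (rotation vector, rad) and "tvec" (3), from world to camera coordinates, as OpenCV has them. Camera axes: x right, y down, z forward; pixel columns grow to the right and rows downward; lengths in m; the calibration is good to about 2 mm. A picture is of the moment at which its call begins. get_calibration takes no time and is no camera call.
- ctrl.close_job(): hands the job in, once; it reports no verdict.
The state is a dict: "t": time; "joints": joint angles; "dq": joint speeds; "joint_efforts": joint torques, N m; "tcp_pos": TCP position; "tcp_rot": TCP orientation; "wrist_force": force on the tool from outside, world axes, zero at the start; "moment": the same for the moment, N m; "grip_width": finger opening in m.
Only numpy, scipy, OpenCV 4.12 (cv2) and the standard library are available. Lean on these libraries where they do the work, as an engineer would, in place of code of your own. Each camera call takes 0.05 s, during which the arm holds its last target.

TASK

The scale has been checked: put the blue-banded check weight back in the bay of the grey weight case that carries the blue label, setting it gently down to the bay floor without dropping it. Then close the lid fully and swing the black latch shut over its catch. The bay with the red label stays empty (its weight is away for calibration); leave the yellow weight in its bay and do not disturb the other things on the worktop.

Things in the scene. Friction and masses are not known exactly. Their poses are not given: they have to be found in the camera images.
- weight_blue: Steel block check weight with a blue band round its body and a blue strip on top of its grip, about 0.45 kg. Body 48 (x) x 42 (y) x 26 mm high; on it stands a grip rib 36 (x) x 12 (y) mm, from 26 to 48 mm height: pinch the rib across y. Origin: centre of the underside. A half turn about z makes no difference.
- weight_yellow: The same weight with yellow marks, standing in its own bay of the case.
- case: Grey plastic clamshell case, fixed to the worktop, open. Base 94 (x) x 184 (y) mm, walls 34 mm high. Origin: centre of the underside; front (latch side) faces -x; z up. Black insert with a row of three bays at x = 0, y = -58, 0, +58 mm, each 56 (x) x 50 (y) mm; bay floors at z = 8 mm, ledges and dividers (8 mm wide) at z = 26 mm.
- label_blue: Blue label plate, 11 x 40 mm, on a black holder on the ledge in front (-x side) of one bay. Its origin is not on the plate but at the centre of the floor of the bay it marks (plate: 35 mm to -x and 25 mm up from it); axes as the case's. The labels change places from start to start.
- label_red: Red label plate of another bay, which is empty and stays empty; origin at the centre of that bay's floor.
- label_yellow: Yellow label plate of the yellow weight's bay; origin at the centre of that bay's floor.
- case_lid (a joint): Lid angle: 0 closed, 1.57 upright, opens backwards to 1.9. Stiff hinge, stays where it is left; about 2 N at the front edge moves it. The lid is a shell 94 x 184 mm, 30 mm deep: closed it fills z = 34 to 64 mm of the case; open, its hollow side faces the front.
- lid_edge (a point): Point on the lid's outer (top) face, 80 mm from the hinge line and 14 mm from the lid's front edge, middle of its width. Closed, it lies at x = -33, y = 0, z = 64 mm of the case.
- case_latch (a joint): Angle of the latch plate hinged on the lid's front wall: 0 hanging flat against the front with the catch block in its window, 1.57 standing straight out from the front. Stays where it is left; push it round in an arc (pushed straight in from far out it can bind). If the lid is not closed first (or stands ajar by over 0.02), its lower bar strikes the catch block.
- calculator: Black desk calculator, 116 x 69 x 15 mm, lying on the worktop; bystander. Origin: centre of the underside.
- card_pack_2: Flat clear bag of hardware under a red card header, 130 x 76 x 20 mm; bystander. Origin: centre of the underside.
- tape_black: Small roll of black tape lying flat, 66 mm across, 20 mm high; bystander. Origin: centre of the underside.
- pen_cup: White cup with a blue band, 74 mm across, 84 mm high; bystander. Origin: centre of the underside.
- lid_hinge (a point): Middle of the lid's hinge line, on the back edge of the case base (case x = +47, z = 34 mm); the line runs along the case's y.
- catch (a point): Front of the catch block, 16 wide and 7 mm high, that stands out 4 mm from the middle of the case's front wall (case x = -51, z = 22 mm).
- latch_tab (a point): Outer face of the thumb tab at the free end of the latch, 28 mm from the latch's hinge. Latch: black plate 40 wide (y), 31 long, 4 mm thick, with a window and, at its free end, the tab (34 wide, 5 high, standing 4 mm proud). Lid closed: the hinge line runs along y at x = -51, z = 39 mm of the case; the shut latch reaches down to z = 8 mm, the tab to x = -56 mm.
Mind the look-alikes: they are no part of the job. Leave any pink look-alike of the weight_blue alone.

How it is judged (in metres and radians):
On the way, in this order (a step that is already met when the one before it is completed fails the run):
1. the blue weight stands on the floor of the bay with the blue label, released (horizontal distance between weight_blue and label_blue below 0.01 m and z of weight_blue in the frame of label_blue between -0.004 and 0.004 m and angle between weight_blue's own z axis and vertical below 0.06 rad and contact force between the fingers and weight_blue below 0.2 N and linear speed of weight_blue below 0.03 m/s), for 0.2 s.
2. the lid is fully closed (value of joint case_lid below 0.035 rad), for 0.2 s.
3. the latch hangs shut over its catch (value of joint case_latch below 0.08 rad), for 0.2 s.
At the end, for the whole second after the job is handed in: The blue weight stands upright on the floor of the blue-labelled bay and the yellow one in the yellow-labelled bay (each within 10 mm of the bay's centre, 4 mm in height, 0.06 rad of upright) and both are at rest; the lid is closed to within 0.035 rad and the latch shut to within 0.08 rad (horizontal distance between weight_blue and label_blue below 0.01 m and z of weight_blue in the frame of label_blue between -0.004 and 0.004 m and angle between each of weight_blue, weight_yellow's own z axis and vertical below 0.06 rad and horizontal distance between weight_yellow and label_yellow below 0.01 m and z of weight_yellow in the frame of label_yellow between -0.004 and 0.004 m and value of joint case_lid below 0.035 rad and value of joint case_latch below 0.08 rad and linear speed of each of weight_blue, weight_yellow below 0.02 m/s); the robot touches nothing.
It fails at once if the blue weight was dropped (falling freely faster than 0.45 m/s, about 1 cm of fall) (contact force between the fingers and weight_blue below 0.05 N and linear speed of weight_blue above 0.45 m/s).
It fails at once if the yellow weight was lifted or pushed out of its bay (distance of weight_yellow from where it was at the start of the episode above 0.015 m).
It fails at once if a bystander was moved by more than 3 cm (distance of any of calculator, card_pack_2, tape_black, pen_cup from where it was at the start of the episode above 0.03 m).
It also fails if it takes over 56 s, if anything falls off the work surface, if the arm or the gripper's body presses on something with over 40 N, if the wrist force passes 120 N, or if a joint passes its speed limit or range.

## Working session

There is one attempt and no reset: what is moved stays moved. The work goes in short steps, Python scripts to look and compute and a tool call to move; the robot and the scene stay as the last step left them, time stands still between calls to the robot, and variables do not carry over. Pictures are saved under pics/ and viewed, and the job is handed in when it is done.

Besides the shell and the picture viewer there is one more tool, called after "Request:" as name([rows], argument=value, ...), one row to a line, values as JSON. play_rows: Moves the arm, as the interface text tells. Its arguments: {"type":"object","properties":{"rows":{"type":"array","items":{"type":"array","items":{"type":"array","items":{"type":"number"}}}}},"required":["rows"]}

```bash
mkdir -p pics; ls; python3 - <<'E'
from rig import status,cams,ctrl
import cv2
for n in("top","side"):
    im=cams.get_image(n); cv2.imwrite(f"pics/{n}0.png",im[:,:,::-1])
    print(n,cams.get_calibration(n))
print(status.get_obs(), ctrl.tcp_to_grasp)
E
```

```text
pics
top {'fx': 584.3037629897676, 'fy': 584.3037629897676, 'cx': 324.0042979723782, 'cy': 234.23375537668588, 'rvec': array([ 2.03477637, -2.05489231,  0.33767551]), 'tvec': array([0.10386104, 0.59191346, 1.16942935])}
side {'fx': 464.291852944901, 'fy': 464.291852944901, 'cx': 313.8194666282528, 'cy': 235.07619550921655, 'rvec': array([ 2.37791806, -0.53293192,  0.17537707]), 'tvec': array([-0.50634421,  0.33454248,  0.86034679])}
{'t': 0.1, 'joints': array([-7.11598451e+01,  8.64889279e+00,  8.23878725e+01, -3.09528913e-04,
        8.90258244e+01, -7.67769310e+00]), 'dq': array([ 0.00516515, -0.13119209, -0.14054642,  0.0082147 , -0.04349404,
       -0.00038373]), 'joint_efforts': array([ 4.60164476e-03, -7.14383626e+01, -5.71791422e+01, -2.34963682e-04,
        7.19389980e-03,  2.56245031e-06]), 'tcp_pos': array([ 0.25663508, -0.51431459,  0.23074051]), 'tcp_rot': array([[ 8.94795308e-01,  4.46476460e-01, -3.57878800e-04],
       [ 4.46476581e-01, -8.94794724e-01,  1.03212535e-03],
       [ 1.40591613e-04, -1.08332543e-03, -9.99999403e-01]]), 'wrist_force': array([-0.62094353,  0.68467273, -0.38191179]), 'moment': array([-0.0086028 ,  0.05207054,  0.019503  ]), 'grip_width': 0.08586546792614735} 0.0187
```

View pics/top0.png

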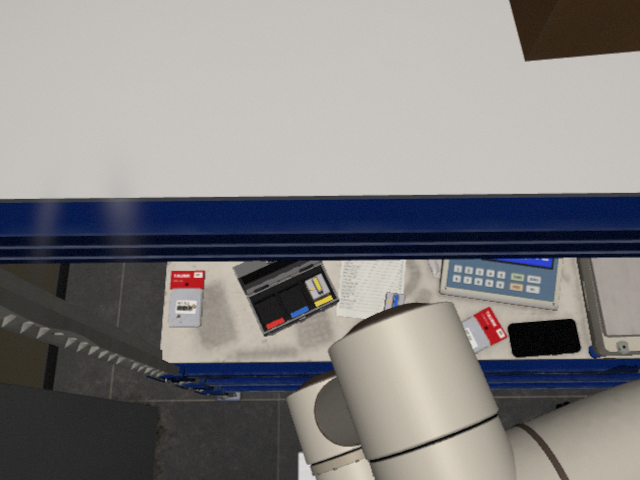

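View pics/side0.png

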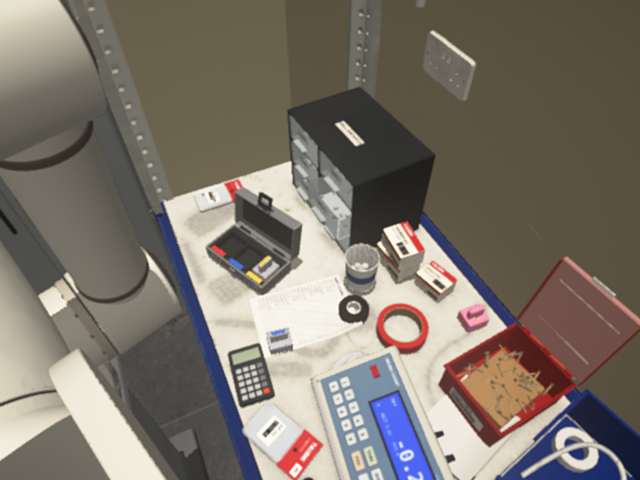

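The side view shows the blue weight at (278,340), the pink look-alike at (473,316) and the case near (255,245) with labels red, blue, yellow. The top view is partly covered by the arm and a shelf. Taking close crops next.

```bash
python3 - <<'E'
import cv2
s=cv2.imread("pics/side0.png");t=cv2.imread("pics/top0.png")
cv2.imwrite("pics/s_case.png",cv2.resize(s[180:300,195:315],None,fx=5,fy=5,interpolation=cv2.INTER_CUBIC))
cv2.imwrite("pics/s_w.png",cv2.resize(s[315:365,250:310],None,fx=10,fy=10,interpolation=cv2.INTER_CUBIC))
cv2.imwrite("pics/t_case.png",cv2.resize(t[250:350,225:425],None,fx=4,fy=4,interpolation=cv2.INTER_CUBIC))
E
```

```text
(no output)
```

View pics/s_case.png

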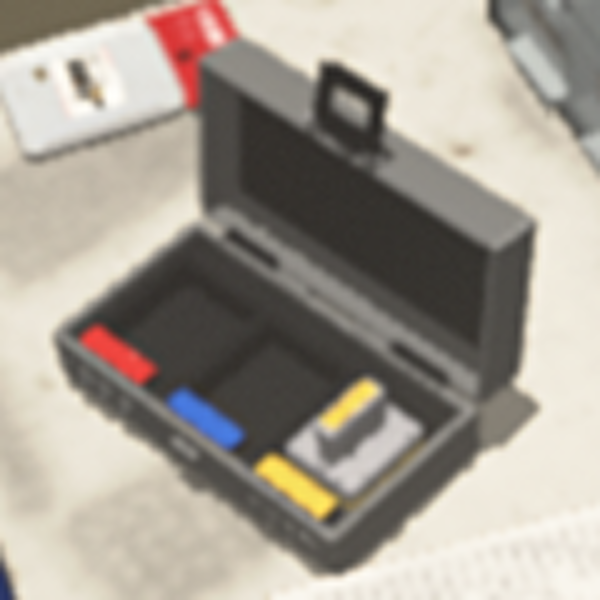

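View pics/s_w.png

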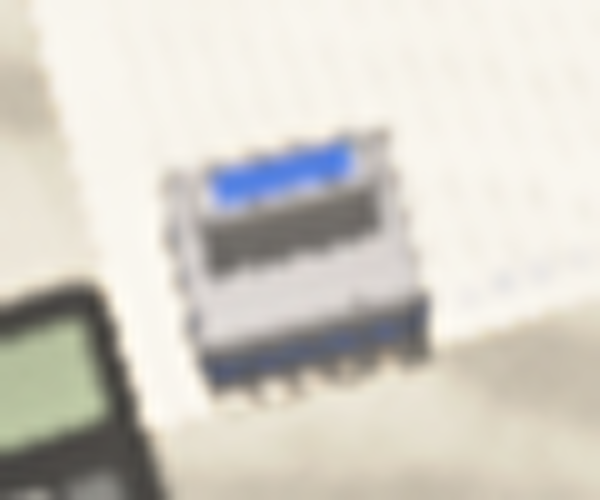

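View pics/t_case.png

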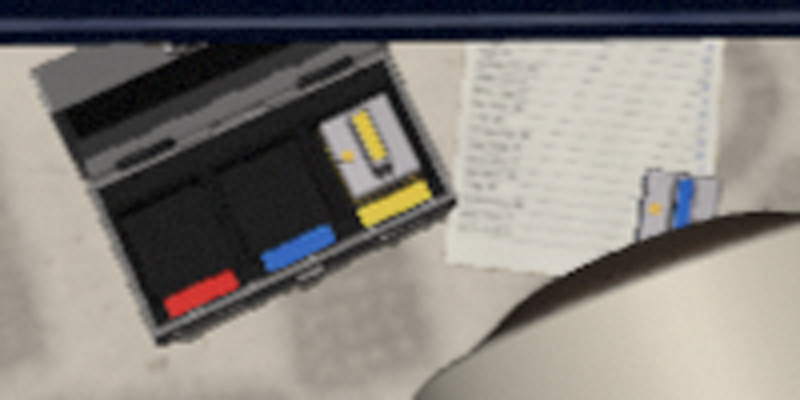

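```bash
cat > h.py <<'E'
import numpy as np,cv2
from rig import cams
from scipy.optimize import least_squares
C={n:cams.get_calibration(n) for n in("top","side")}
def proj(n,P):
    c=C[n];K=np.array([[c["fx"],0,c["cx"]],[0,c["fy"],c["cy"]],[0,0,1]])
    return cv2.projectPoints(np.array(P,float).reshape(-1,1,3),c["rvec"],c["tvec"],K,None)[0].reshape(-1,2)
def back(n,uv,z):
    c=C[n];R=cv2.Rodrigues(c["rvec"])[0]
    d=R.T@np.array([(uv[0]-c["cx"])/c["fx"],(uv[1]-c["cy"])/c["fy"],1]);o=-R.T@c["tvec"]
    return o+d*(z-o[2])/d[2]
def tf(p,P):
    c,s=np.cos(p[2]),np.sin(p[2]);return np.array(P)@np.array([[c,-s,0],[s,c,0],[0,0,1]]).T+[p[0],p[1],0]
def fit(obs,p0):
    def f(p): return np.concatenate([(proj(n,tf(p,[P]))[0]-uv) for n,P,uv in obs])
    r=least_squares(f,p0,loss="soft_l1",f_scale=1.5);return r.x,f(r.x).reshape(-1,2)
E
python3 - <<'E'
from h import *
S=lambda u,v:((u+.5)/5-.5+195,(v+.5)/5-.5+180)
T=lambda u,v:((u+.5)/4-.5+225,(v+.5)/4-.5+250)
W=lambda u,v:((u+.5)/10-.5+250,(v+.5)/10-.5+315)
print("blue label",back("side",S(205,418),.033),back("top",T(298,248),.033))
fp,fm,bp,bm=[(a*.047,b*.092,.034) for a,b in((-1,1),(-1,-1),(1,1),(1,-1))]
lr,lb,ly=[(-.035,y,.033) for y in(.058,0,-.058)]
o=[("side",P,S(*q)) for P,q in((fp,(60,338)),(fm,(330,533)),(bm,(475,408)),(bp,(205,222)),(lr,(118,355)),(lb,(205,418)),(ly,(297,486)))]
o+=[("top",P,T(*q)) for P,q in((fp,(158,335)),(fm,(453,200)),(bp,(90,185)),(bm,(392,55)),(lr,(202,295)),(lb,(298,248)),(ly,(395,203)))]
for k in (o,o[:7],o[7:]):
    p,r=fit(k,[.5,0,.3]);print("case",p,np.degrees(p[2]));print(r.round(1).tolist())
st=back("side",W(282,173),.048);print(st,back("top",T(683,203),.048))
a,b=back("side",W(212,190),.048),back("side",W(352,158),.048);print("strip",a,b,np.linalg.norm(a-b),np.degrees(np.arctan2(*(b-a)[1::-1])))
cs=[back("side",W(*q),.026) for q in((170,175),(200,350),(428,300),(385,130))];print(np.array(cs),np.mean(cs,0))
print([back("side",W(*q),0) for q in((215,395),(430,355))])
# top outline points: calc, shelf edge
print("tape,cup",back("side",(353,308),.02),back("side",(361,250),.084),"calc",back("side",(250,374),.015))
E
```

```text
blue label [0.43726013 0.15548058 0.033     ] [0.43663325 0.15402644 0.033     ]
case [0.46871747 0.16805623 0.42234699] 24.198700241415583
[[-1.9, -0.9], [0.1, 2.8], [0.9, 1.2], [-1.0, -0.7], [0.3, 0.3], [0.1, 0.6], [-0.3, 0.7], [-1.6, 0.7], [1.8, -0.6], [-1.1, -0.5], [-0.8, -1.7], [-0.2, -0.8], [0.1, -0.1], [-0.0, 0.3]]
case [0.46958242 0.16955579 0.42635427] 24.42830001108248
[[-1.8, -1.3], [0.4, 2.1], [1.0, 0.4], [-1.0, -1.2], [0.4, -0.2], [0.2, 0.1], [-0.0, -0.0]]
case [0.46796485 0.16729031 0.41905971] 24.010352779961945
[[-1.3, 1.0], [2.1, -0.1], [-0.7, -0.3], [-0.3, -1.3], [0.0, -0.5], [0.4, 0.3], [0.3, 0.7]]
[ 0.45603773 -0.0539996   0.048     ] [ 0.45631961 -0.0557954   0.048     ]
strip [ 0.44223177 -0.05156189  0.048     ] [ 0.4697403  -0.05685766  0.048     ] 0.028013646477677002 -10.896910364074666
[[ 0.43850424 -0.03263729  0.026     ]
 [ 0.4299558  -0.07115216  0.026     ]
 [ 0.47467    -0.0804646   0.026     ]
 [ 0.48169525 -0.04185993  0.026     ]] [ 0.45620632 -0.05652849  0.026     ]
[array([ 0.43181815, -0.06830762,  0.        ]), array([ 0.47434999, -0.078811  ,  0.        ])]
tape,cup [ 0.624285   -0.05459583  0.02      ] [0.68653607 0.03213891 0.084     ] calc [ 0.37852919 -0.09710183  0.015     ]
```

```bash
python3 - <<'E'
from h import *
for n in C:
    R=cv2.Rodrigues(C[n]["rvec"])[0];print(n,-R.T@C[n]["tvec"],R[2])
for z in(.3,.5,.7,.9):
  print(z,"shelf front edge",back("top",(300,262),z),back("top",(300,200),z), "side frame top corners",)
# where side image top edge at x=.5 plane
c=C["side"];R=cv2.Rodrigues(c["rvec"])[0];o=-R.T@c["tvec"]
for u in(100,200,320,500,639):
  d=R.T@np.array([(u-c["cx"])/c["fx"],(0-c["cy"])/c["fy"],1]); print(u,[ (o+d*s).round(2).tolist() for s in(.3,.6,.9,1.2)])
E
```

```text
top [0.18627537 0.10078948 1.29763501] [ 0.32092874 -0.00217532 -0.94710085]
side [ 0.34236495 -0.49969948  0.86115411] [ 0.26362231  0.59814907 -0.75678331]
0.3 shelf front edge [0.47274034 0.14158913 0.3       ] [0.59125143 0.14200496 0.3       ] side frame top corners
0.5 shelf front edge [0.41531153 0.13340985 0.5       ] [0.51006421 0.13374232 0.5       ] side frame top corners
0.7 shelf front edge [0.35788272 0.12523058 0.7       ] [0.42887699 0.12547969 0.7       ] side frame top corners
0.9 shelf front edge [0.3004539  0.11705131 0.9       ] [0.34768977 0.11721705 0.9       ] side frame top corners
100 [[0.35, -0.16, 0.74], [0.35, 0.18, 0.61], [0.35, 0.52, 0.48], [0.36, 0.87, 0.36]]
200 [[0.4, -0.19, 0.73], [0.47, 0.13, 0.61], [0.53, 0.44, 0.48], [0.59, 0.76, 0.35]]
320 [[0.48, -0.22, 0.73], [0.61, 0.06, 0.61], [0.74, 0.34, 0.48], [0.87, 0.63, 0.35]]
500 [[0.58, -0.27, 0.73], [0.82, -0.03, 0.6], [1.06, 0.2, 0.47], [1.29, 0.43, 0.34]]
639 [[0.66, -0.31, 0.73], [0.98, -0.11, 0.6], [1.3, 0.08, 0.47], [1.62, 0.28, 0.34]]
```

Candidates: blue weight at side (278,340), with its blue strip and band visible in the crop. The pink look-alike is at (473,316) and the yellow weight is in the case at (265,265). I'm choosing (278,340). The side and top estimates agree: weight (0.456, -0.055), yaw -11.5°; case (0.469, 0.168), yaw 24.2°. The blue label is on the middle bay.

```bash
cat >> h.py <<'E'
from rig import status
CASE=(0.469,0.168,np.radians(24.2))
def cw(x,y,z): return tf(CASE,[(x,y,z)])[0]
def go(P,yaw=None):
    s=status.get_obs();R=s["tcp_rot"];d=R.T@(np.array(P)-s["tcp_pos"])*100
    y0=np.degrees(np.arctan2(R[1,0],R[0,0]));print("shift cm",d.round(2),"twist",None if yaw is None else round(y0-yaw,1),"| pos",s["tcp_pos"].round(4),"yaw",round(y0,2),"F",s["wrist_force"].round(1),"w",round(s["grip_width"],4),"t",round(s["t"],2))
E
python3 - <<'E'
from h import *
go((.456,-.055,.10),-11.5)
E
```

```text
shift cm [ 38.34 -32.18  13.11] twist 38.0 | pos [ 0.2566 -0.5143  0.2307] yaw 26.52 F [-0.6  0.7 -0.4] w 0.0859 t 0.1
```

Request:
play_rows([
  [[1,38.3,-32.2,5,38],[1,38.3,-32.2,5,38],[1,38.3,-32.2,5,38],[1,38.3,-32.2,5,38],[1,38.3,-32.2,5,38],[1,38.3,-32.2,8,38],[1,38.3,-32.2,8,38],[1,38.3,-32.2,8,38]],
])

```text
t: 0.9
tcp_pos: [0.4096, -0.1605, 0.1759]
tcp_rot: [[0.98, -0.199, 0.0], [-0.199, -0.98, -0.0], [0.0, -0.0, -1.0]]
wrist_force: [1.1, -0.6, 0.3]
grip_width: 0.0851
```

```bash
python3 - <<'E'
from h import *
go((.456,-.055,.10),-11.5)
E
```

```text
shift cm [  2.44 -11.26   7.59] twist -0.0 | pos [ 0.4096 -0.1605  0.1759] yaw -11.5 F [ 1.1 -0.6  0.3] w 0.0851 t 0.9
```

Request:
play_rows([
  [[1,0,0,0,0],[1,0,0,0,0]],
])

```text
t: 1.1
tcp_pos: [0.4096, -0.1614, 0.1761]
tcp_rot: [[0.981, -0.196, -0.001], [-0.196, -0.981, 0.0], [-0.001, -0.0, -1.0]]
wrist_force: [-1.0, -0.1, 0.4]
grip_width: 0.0855
```

```bash
python3 - <<'E'
from h import *
go((.456,-.055,.10),-11.5)
E
```

```text
shift cm [  2.46 -11.35   7.61] twist 0.2 | pos [ 0.4096 -0.1614  0.1761] yaw -11.32 F [-1.  -0.1  0.4] w 0.0855 t 1.1
```

Request:
play_rows([
  [[1,2.5,-11.3,5,0],[1,2.5,-11.3,7.6,0],[1,2.5,-11.3,7.6,0],[1,2.5,-11.3,7.6,0],[1,2.5,-11.3,7.6,0],[1,2.5,-11.3,7.6,0]],
])

```text
t: 1.7
tcp_pos: [0.4567, -0.0582, 0.1011]
tcp_rot: [[0.98, -0.201, 0.001], [-0.201, -0.98, -0.001], [0.001, 0.0, -1.0]]
wrist_force: [-0.3, -1.3, 0.4]
grip_width: 0.0853
```

```bash
python3 - <<'E'
from h import *
go((.456,-.055,.029),-11.5)
im=cams.get_image("side")[:,:,::-1]; cv2.imwrite("pics/s1.png",cv2.resize(im[240:400,180:380],None,fx=3.5,fy=3.5,interpolation=cv2.INTER_CUBIC))
t=cams.get_image("top")[:,:,::-1]; cv2.imwrite("pics/t1.png",t)
E
```

```text
shift cm [-0.14 -0.3   7.21] twist -0.1 | pos [ 0.4567 -0.0582  0.1011] yaw -11.57 F [-0.3 -1.3  0.4] w 0.0853 t 1.7
```

View pics/s1.png

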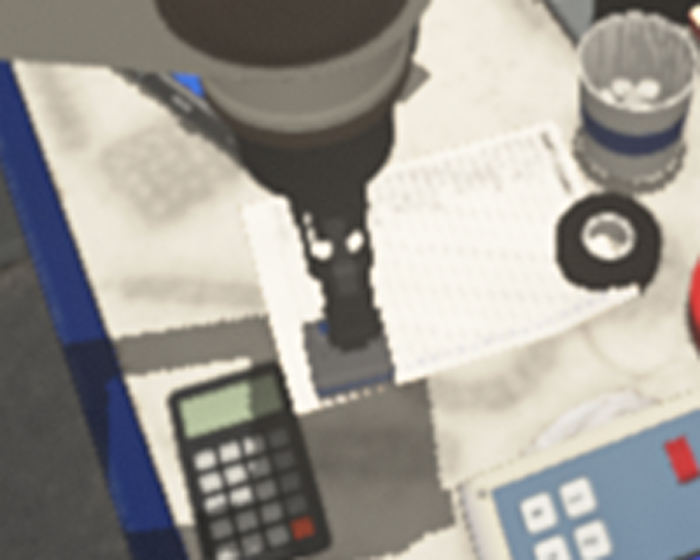

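View pics/t1.png

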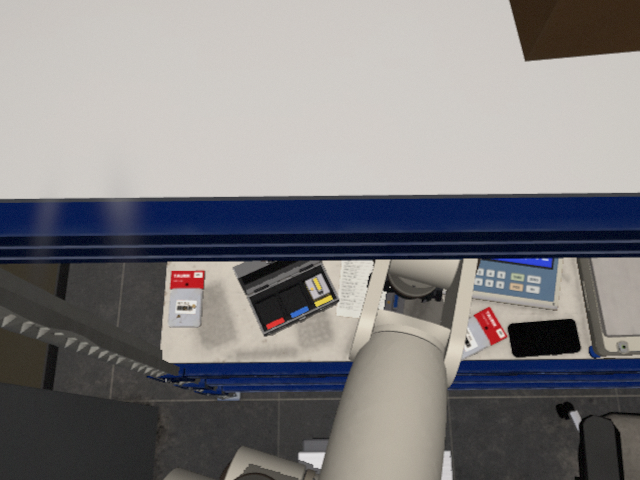

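Request:
play_rows([
  [[1,-0.5,-0.2,3.5,0],[1,-0.5,-0.2,6,0],[1,-0.5,-0.2,7.1,0],[1,-0.5,-0.2,7.1,0],[0,-0.5,-0.2,7.1,0],[-0.4,-0.5,-0.2,7.1,0],[-0.6,-0.5,-0.2,7.1,0],[-0.7,-0.5,-0.2,7.1,0]],
])

```text
t: 2.6
tcp_pos: [0.4523, -0.0538, 0.0299]
tcp_rot: [[0.98, -0.199, 0.001], [-0.199, -0.98, -0.0], [0.001, 0.0, -1.0]]
wrist_force: [-0.7, 0.3, -0.4]
grip_width: 0.0284
```

Request:
play_rows([
  [[-1,0,0,0,0],[-1,0,0,0,0],[-1,0,0,0,0],[-1,0,0,0,0],[-1,0,0,0,0],[-1,0,0,0,0]],
])

```text
t: 3.2
tcp_pos: [0.4522, -0.0537, 0.0298]
tcp_rot: [[0.98, -0.199, 0.001], [-0.199, -0.98, -0.0], [0.001, -0.0, -1.0]]
wrist_force: [-1.1, 0.8, 7.1]
grip_width: 0.0108
```

```bash
python3 - <<'E'
from h import *
go((.456,-.055,.029),-11.5)
im=cams.get_image("side")[:,:,::-1]; cv2.imwrite("pics/s2.png",cv2.resize(im[280:380,220:340],None,fx=6,fy=6,interpolation=cv2.INTER_CUBIC))
E
```

```text
shift cm [0.4  0.05 0.08] twist 0.0 | pos [ 0.4522 -0.0537  0.0298] yaw -11.48 F [-1.1  0.8  7.1] w 0.0108 t 3.2
```

View pics/s2.png

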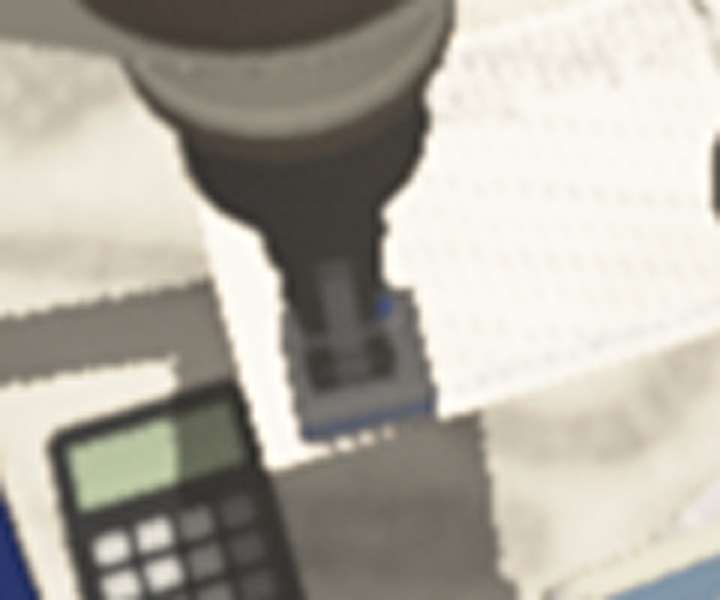

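The picture shows the fingers closed on the rib, with the blue strip end at crop (385,305). The grip width reads 10.8 mm. Lifting.

Request:
play_rows([
  [[-1,0,0,-0.5,0],[-1,0,0,-2,0],[-1,0,0,-5,0],[-1,0,0,-9,0],[-1,0,0,-11,0],[-1,0,0,-11,0],[-1,0,0,-11,0]],
])

```text
t: 3.95
tcp_pos: [0.4516, -0.0536, 0.1385]
tcp_rot: [[0.98, -0.199, -0.001], [-0.199, -0.98, 0.0], [-0.001, -0.0, -1.0]]
wrist_force: [0.3, -0.3, -5.9]
grip_width: 0.0105
```

```bash
python3 - <<'E'
from h import *
go(cw(-.004,0,.14),24.2)
im=cams.get_image("side")[:,:,::-1]; cv2.imwrite("pics/s3.png",cv2.resize(im[220:360,210:370],None,fx=5,fy=4,interpolation=cv2.INTER_CUBIC))
t=cams.get_image("top")[:,:,::-1]; cv2.imwrite("pics/t3.png",cv2.resize(t[250:350,225:425],None,fx=4,fy=4,interpolation=cv2.INTER_CUBIC))
E
```

```text
shift cm [ -3.03 -21.83  -0.14] twist -35.7 | pos [ 0.4516 -0.0536  0.1385] yaw -11.48 F [ 0.3 -0.3 -5.9] w 0.0105 t 3.95
```

View pics/s3.png

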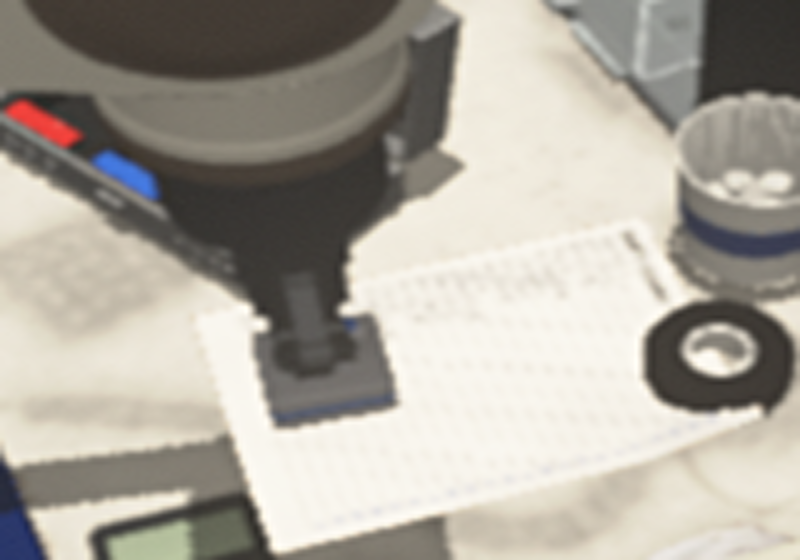

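View pics/t3.png

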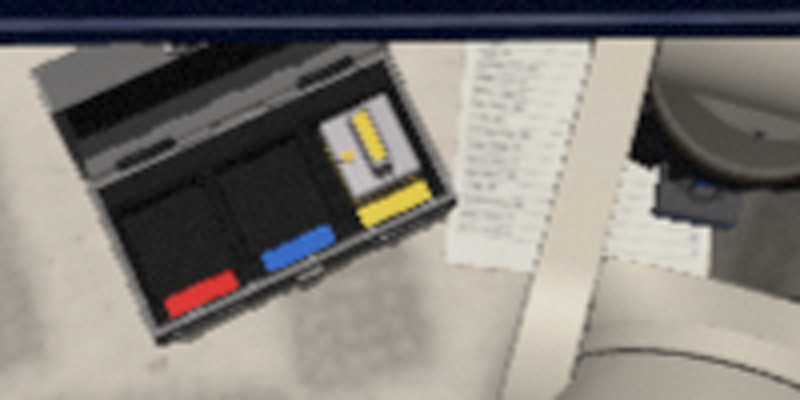

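```bash
python3 - <<'E'
from h import *
W=lambda u,v:((u+.5)/5-.5+210,(v+.5)/4-.5+220)
cs=np.array([back("side",W(*q),.1347) for q in((255,335),(270,403),(391,383),(372,318))]);m=cs.mean(0);print(cs.round(4).tolist(),m)
for i,j in((1,2),(0,3)): d=cs[j]-cs[i];print(np.linalg.norm(d),np.degrees(np.arctan2(d[1],d[0])))
a=np.radians(-11.5);d=m-[.4516,-.0536,.1347];print("off tool x,y(world-ish)",d[0]*np.cos(a)+d[1]*np.sin(a),-d[0]*np.sin(a)+d[1]*np.cos(a))
T=lambda u,v:((u+.5)/4-.5+225,(v+.5)/4-.5+250)
print(back("top",T(653,214),.1347),back("top",T(736,226),.1347))
E
```

```text
[[0.4374, -0.0335, 0.1347], [0.4297, -0.0693, 0.1347], [0.4728, -0.0785, 0.1347], [0.4798, -0.0435, 0.1347]] [ 0.4548993  -0.05619602  0.1347    ]
0.044063023613360335 -11.997929236840442
0.043587128397956455 -13.313135529407976
off tool x,y(world-ish) 0.0037506273616938687 -0.0018861337771109601
[ 0.43208616 -0.02950419  0.1347    ] [ 0.42553124 -0.07107662  0.1347    ]
```

Request:
play_rows([
  [[-1,-3,-4,-0.2,-7],[-1,-3,-8,-0.2,-14],[-1,-3,-12,-0.2,-21],[-1,-3,-16,-0.2,-28],[-1,-3,-19.5,-0.2,-35.7],[-1,-3,-21.8,-0.2,-35.7],[-1,-3,-21.8,-0.2,-35.7],[-1,-3,-21.8,-0.2,-35.7]],
])

```text
t: 4.85
tcp_pos: [0.4653, 0.1661, 0.1399]
tcp_rot: [[0.912, 0.411, -0.003], [0.411, -0.912, -0.001], [-0.003, -0.001, -1.0]]
wrist_force: [-0.5, -0.4, -5.3]
grip_width: 0.0105
```

```bash
python3 - <<'E'
from h import *
go(cw(-.004,0,.07),24.2)
im=cams.get_image("side")[:,:,::-1]; cv2.imwrite("pics/s4.png",cv2.resize(im[150:300,190:340],None,fx=4,fy=4,interpolation=cv2.INTER_CUBIC))
t=cams.get_image("top")[:,:,::-1]; cv2.imwrite("pics/t4.png",cv2.resize(t[250:350,225:375],None,fx=5,fy=5,interpolation=cv2.INTER_CUBIC))
E
```

```text
shift cm [ 0.04 -0.02  6.99] twist 0.1 | pos [0.4653 0.1661 0.1399] yaw 24.27 F [-0.5 -0.4 -5.3] w 0.0105 t 4.85
```

View pics/s4.png

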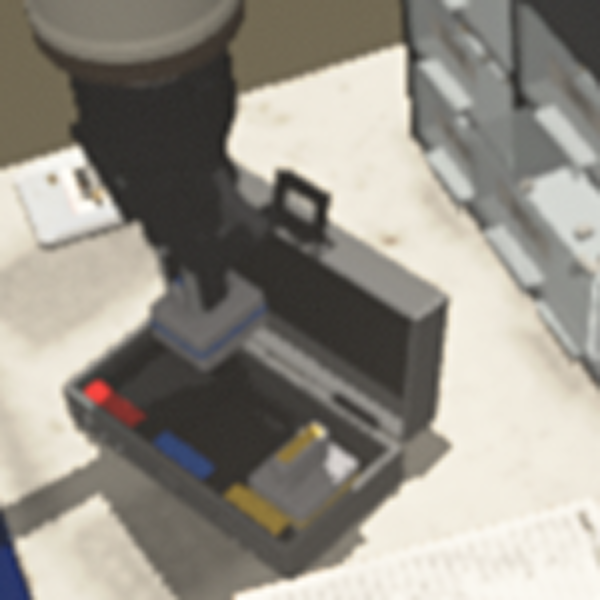

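View pics/t4.png

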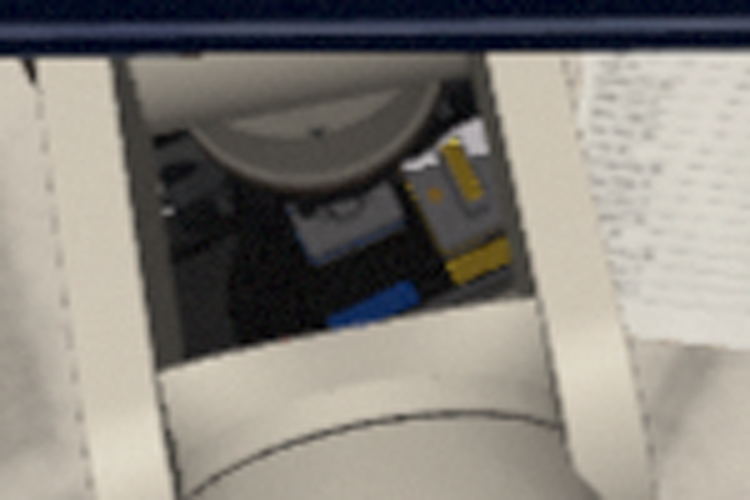

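Request:
play_rows([
  [[-1,0,0,2,0],[-1,0,0,5,0],[-1,0,0,7,0],[-1,0,0,7.5,0],[-1,0,0,7.5,0]],
])

```text
t: 5.45
tcp_pos: [0.4658, 0.1653, 0.0661]
tcp_rot: [[0.912, 0.409, -0.001], [0.409, -0.912, -0.0], [-0.001, -0.0, -1.0]]
wrist_force: [0.1, -0.6, -4.0]
grip_width: 0.0108
```

```bash
python3 - <<'E'
from h import *
go(cw(-.004,0,.04),24.2)
im=cams.get_image("side")[:,:,::-1]; cv2.imwrite("pics/s5.png",cv2.resize(im[180:300,195:315],None,fx=5,fy=5,interpolation=cv2.INTER_CUBIC))
t=cams.get_image("top")[:,:,::-1]; cv2.imwrite("pics/t5.png",cv2.resize(t[250:330,245:345],None,fx=8,fy=7,interpolation=cv2.INTER_CUBIC))
E
```

```text
shift cm [ 0.01 -0.11  2.61] twist -0.0 | pos [0.4658 0.1653 0.0661] yaw 24.16 F [ 0.1 -0.6 -4. ] w 0.0108 t 5.45
```

View pics/s5.png

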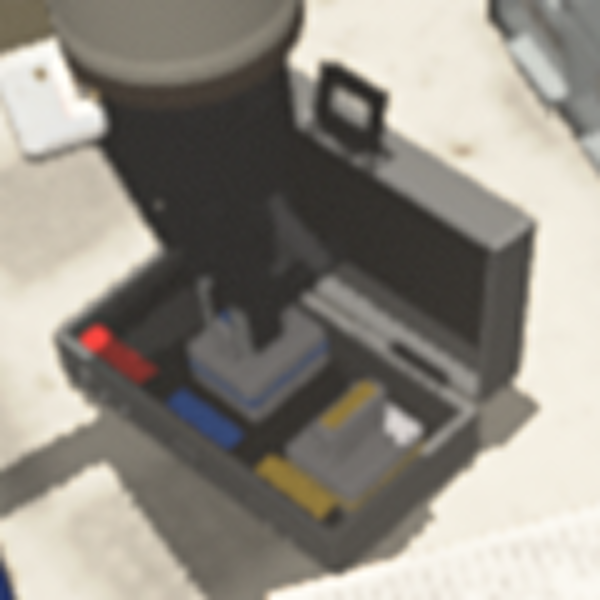

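View pics/t5.png

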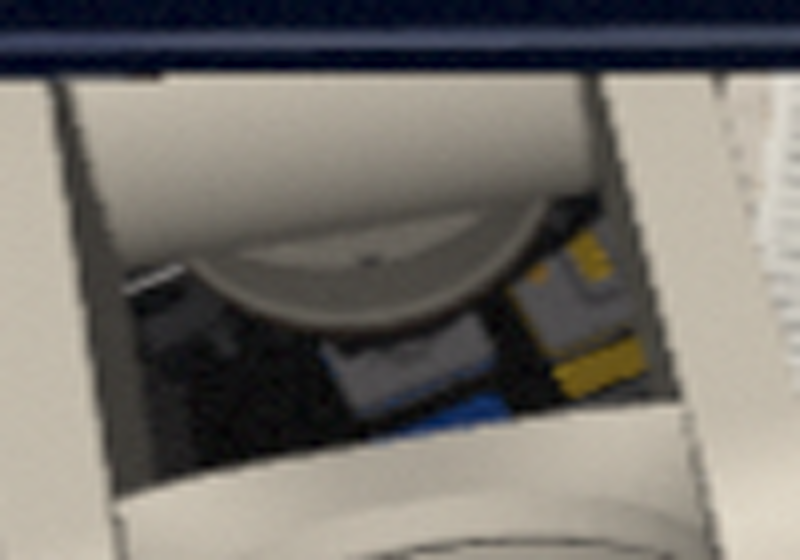

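```bash
python3 - <<'E'
from h import *
S=lambda u,v:((u+.5)/5-.5+195,(v+.5)/5-.5+180)
T=lambda u,v:((u+.5)/8-.5+245,(v+.5)/7-.5+250)
def ic(P):
    P=np.array(P)-[CASE[0],CASE[1],0];c,s=np.cos(CASE[2]),np.sin(CASE[2]);return (np.array([P[0]*c+P[1]*s,-P[0]*s+P[1]*c])*1000).round(1)
for q in((188,347),(255,395),(330,345)): print("side",ic(back("side",S(*q),.0623)))
for q in((187,365),(255,418),(330,362)): print("side bottom",ic(back("side",S(*q),.0363)))
for q in((362,400),(495,352)): print("top",ic(back("top",T(*q),.0623)))
# yellow weight body top z=.034 : side
for q in((285,448),(350,492),(425,430)): print("yellow side",ic(back("side",S(*q),.034)))
print("ylab top",[ic(back("top",T(*q),.033)) for q in((557,372),(570,400),(650,370))])
print("yellow top front",[ic(back("top",T(*q),.034)) for q in((552,358),(640,325))])
E
```

```text
side [-24.4  16.9]
side [-23.9 -25.6]
side [ 17.2 -30.7]
side bottom [-20.   28.1]
side bottom [-21.  -17.8]
side bottom [ 23.4 -20.7]
top [-23.   15.6]
top [-24.3 -22.9]
yellow side [-23.  -38.7]
yellow side [-21.3 -77.7]
yellow side [ 24.4 -79.4]
ylab top [array([-31. , -37.6]), array([-40.6, -37.1]), array([-41.2, -61.1])]
yellow top front [array([-26.6, -38.1]), array([-27.1, -64.5])]
```

```bash
python3 - <<'E'
from h import *
im0=cv2.imread("pics/s5.png");out=[]
def box(p,hx,hy,z0,z1):
    return [tf(p,[(a*hx,b*hy,z) for a,b in((-1,-1),(-1,1),(1,1),(1,-1))]) for z in(z0,z1)]
wp=tf(CASE,[(0,-.001,0)])[0]; wp=(wp[0],wp[1],CASE[2])
w=box(wp,.024,.021,.0363,.0623)
yp=cw(0,-.058,0);y=box((yp[0],yp[1],CASE[2]),.024,.021,.008,.034)
rim=box(CASE,.047,.092,0,.034)
bays=[box((*cw(0,v,0)[:2],CASE[2]),.028,.025,.026,.026)[0] for v in(.058,0,-.058)]
def draw(n,im,f):
    for P,c in [(w[0],(0,255,0)),(w[1],(0,255,0)),(y[1],(0,255,255)),(rim[1],(255,0,255))]+[(b,(255,255,0)) for b in bays]:
        q=np.array([f(u) for u in proj(n,P)]).round().astype(int); cv2.polylines(im,[q],True,c,1)
    return im
f=lambda u:((u[0]-195+.5)*5-.5,(u[1]-180+.5)*5-.5)
cv2.imwrite("pics/o5.png",draw("side",im0,f))
f=lambda u:((u[0]-245+.5)*8-.5,(u[1]-250+.5)*7-.5)
cv2.imwrite("pics/ot5.png",draw("top",cv2.imread("pics/t5.png"),f))
E
```

```text
(no output)
```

View pics/o5.png

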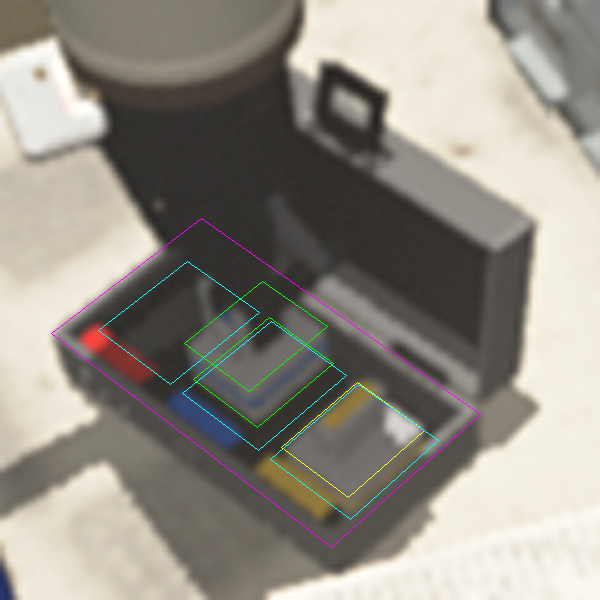

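View pics/ot5.png

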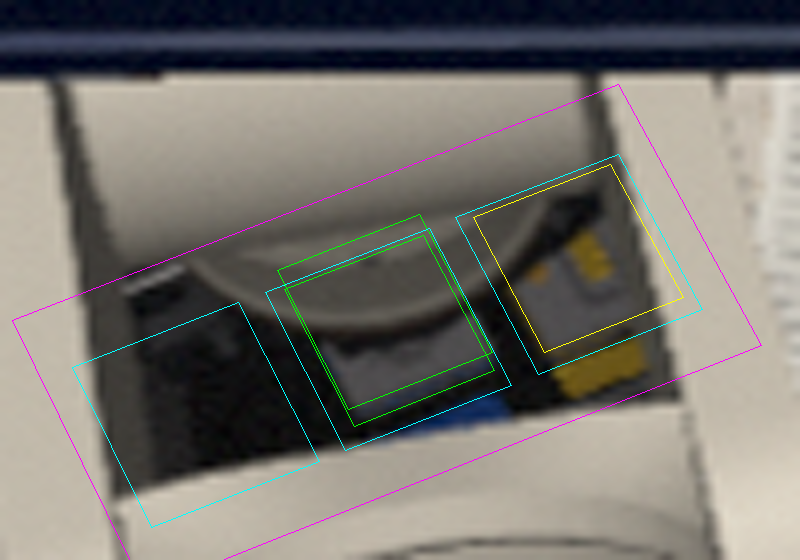

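Request:
play_rows([
  [[-1,-0.2,-0.2,0,0],[-1,-0.2,-0.2,0.5,0],[-1,-0.2,-0.2,1,0],[-1,-0.2,-0.2,1.4,0],[-1,-0.2,-0.2,1.7,0],[-1,-0.2,-0.2,1.7,0]],
])

```text
t: 6.15
tcp_pos: [0.4631, 0.1669, 0.0487]
tcp_rot: [[0.912, 0.41, -0.001], [0.41, -0.912, -0.0], [-0.001, -0.0, -1.0]]
wrist_force: [-0.7, -0.5, -5.0]
grip_width: 0.0101
```

Request:
play_rows([
  [[-1,0,0,0.3,0],[-1,0,0,0.6,0],[-1,0,0,0.8,0],[-1,0,0,0.9,0],[-1,0,0,1,0],[-1,0,0,1,0],[-1,0,0,1,0]],
])

```text
t: 6.85
tcp_pos: [0.4634, 0.1669, 0.0394]
tcp_rot: [[0.912, 0.41, 0.0], [0.41, -0.912, 0.0], [0.0, -0.0, -1.0]]
wrist_force: [-0.7, -0.4, -4.8]
grip_width: 0.0103
```

Request:
play_rows([
  [[-1,0,0,0.05,0],[-1,0,0,0.1,0],[-1,0,0,0.15,0],[-1,0,0,0.15,0]],
])

```text
t: 7.25
tcp_pos: [0.4634, 0.1669, 0.0379]
tcp_rot: [[0.912, 0.41, 0.0], [0.41, -0.912, 0.0], [0.0, -0.0, -1.0]]
wrist_force: [0.0, 0.1, -1.8]
grip_width: 0.0105
```

Request:
play_rows([
  [[-1,0,0,0.05,0],[-1,0,0,0.05,0],[-0.6,0,0,0.05,0],[-0.4,0,0,0.05,0],[-0.3,0,0,0.05,0],[-0.3,0,0,0.05,0],[-0.3,0,0,0.05,0],[-0.3,0,0,0.05,0]],
])

```text
t: 8.05
tcp_pos: [0.4633, 0.1669, 0.0373]
tcp_rot: [[0.912, 0.41, -0.0], [0.41, -0.912, 0.0], [0.0, -0.0, -1.0]]
wrist_force: [0.1, -1.3, -0.3]
grip_width: 0.0301
```

Request:
play_rows([
  [[-0.3,0,0,-1,0],[-0.3,0,0,-3,0],[-0.3,0,0,-6,0],[-0.3,0,0,-11,0],[-0.3,0,0,-16,0],[-0.3,0,0,-16,0],[-0.3,0,0,-16,0]],
])

```text
t: 8.75
tcp_pos: [0.4637, 0.167, 0.199]
tcp_rot: [[0.912, 0.41, 0.003], [0.41, -0.912, 0.001], [0.003, 0.001, -1.0]]
wrist_force: [-0.6, -0.6, -1.1]
grip_width: 0.0299
```

```bash
python3 - <<'E'
from h import *
go(cw(-.004,0,.2),24.2)
im=cams.get_image("side")[:,:,::-1]; cv2.imwrite("pics/s6.png",cv2.resize(im[180:300,195:315],None,fx=5,fy=5,interpolation=cv2.INTER_CUBIC))
t=cams.get_image("top")[:,:,::-1]; cv2.imwrite("pics/t6.png",cv2.resize(t[250:330,245:345],None,fx=8,fy=7,interpolation=cv2.INTER_CUBIC))
E
```

```text
shift cm [ 0.13  0.13 -0.1 ] twist 0.0 | pos [0.4637 0.167  0.199 ] yaw 24.22 F [-0.6 -0.6 -1.1] w 0.0299 t 8.75
```

View pics/s6.png

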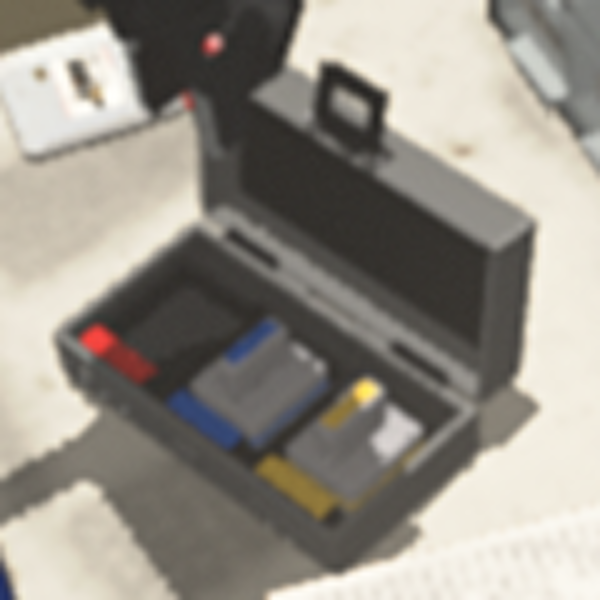

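```bash
python3 - <<'E'
from h import *
S=lambda u,v:((u+.5)/5-.5+195,(v+.5)/5-.5+180)
for th in(1.4,1.5,1.57,1.65,1.75,1.9):
    c,s=np.cos(th),np.sin(th)
    P=[cw(.047-.094*c+o*s,y,.034+.094*s+o*c) for y in(-.09,.09) for o in(0,.03)]
    print(th,[((q[0]-195)*5+2,(q[1]-180)*5+2) for q in proj("side",P).round(1)], P[1].round(3),P[3].round(3))
    la=[cw(.047-.094*c+.025*s- .028*c*0,0,.034+.094*s+.025*c)]
s=cv2.imread("pics/s6.png")
E
```

```text
1.4 [(np.float64(438.50000000000006), np.float64(299.0)), (np.float64(486.00000000000006), np.float64(249.99999999999997)), (np.float64(147.49999999999997), np.float64(102.0)), (np.float64(194.5), np.float64(59.00000000000003))] [0.561 0.111 0.132] [0.487 0.275 0.132]
1.5 [(np.float64(453.50000000000006), np.float64(284.0)), (np.float64(501.4999999999999), np.float64(239.5)), (np.float64(162.49999999999997), np.float64(89.00000000000003)), (np.float64(210.49999999999994), np.float64(50.49999999999994))] [0.57  0.115 0.13 ] [0.496 0.279 0.13 ]
1.57 [(np.float64(463.9999999999999), np.float64(274.5)), (np.float64(512.5000000000001), np.float64(233.50000000000006)), (np.float64(172.99999999999994), np.float64(81.00000000000006)), (np.float64(222.0), np.float64(45.49999999999994))] [0.576 0.117 0.128] [0.502 0.282 0.128]
1.65 [(np.float64(476.4999999999999), np.float64(264.5)), (np.float64(524.5), np.float64(227.99999999999994)), (np.float64(185.49999999999994), np.float64(72.49999999999997)), (np.float64(234.5), np.float64(41.50000000000003))] [0.583 0.12  0.125] [0.509 0.285 0.125]
1.75 [(np.float64(491.4999999999999), np.float64(254.00000000000003)), (np.float64(538.5), np.float64(222.49999999999997)), (np.float64(201.00000000000006), np.float64(63.50000000000006)), (np.float64(249.5), np.float64(37.49999999999997))] [0.591 0.124 0.121] [0.517 0.288 0.121]
1.9 [(np.float64(513.5), np.float64(241.00000000000006)), (np.float64(558.5), np.float64(218.50000000000006)), (np.float64(224.00000000000003), np.float64(52.99999999999994)), (np.float64(271.5), np.float64(36.00000000000006))] [0.602 0.129 0.113] [0.529 0.293 0.113]
```

```bash
python3 - <<'E'
from h import *
im=cv2.imread("pics/side0.png");cv2.imwrite("pics/cab.png",cv2.resize(im[70:290,200:480],None,fx=2.8,fy=2.7))
for q in((350,248),(303,207),(345,245)): print(q,back("side",q,0))
# corner columns: front-bottom corner (350,248): top corner candidates
for q in((290,112),(352,187),(433,156)):
  print(q,[back("side",q,z).round(3).tolist() for z in(.15,.2,.25,.3)])
E
```

```text
(350, 248) [ 7.03051916e-01  1.06388427e-01 -1.11022302e-16]
(303, 207) [0.6575378  0.28015143 0.        ]
(345, 245) [6.96583865e-01 1.19820571e-01 1.11022302e-16]
(290, 112) [[0.714, 0.477, 0.15], [0.688, 0.409, 0.2], [0.661, 0.34, 0.25], [0.635, 0.271, 0.3]]
(352, 187) [[0.726, 0.153, 0.15], [0.699, 0.107, 0.2], [0.672, 0.062, 0.25], [0.645, 0.016, 0.3]]
(433, 156) [[0.947, 0.164, 0.15], [0.904, 0.117, 0.2], [0.862, 0.07, 0.25], [0.819, 0.024, 0.3]]
```

View pics/cab.png

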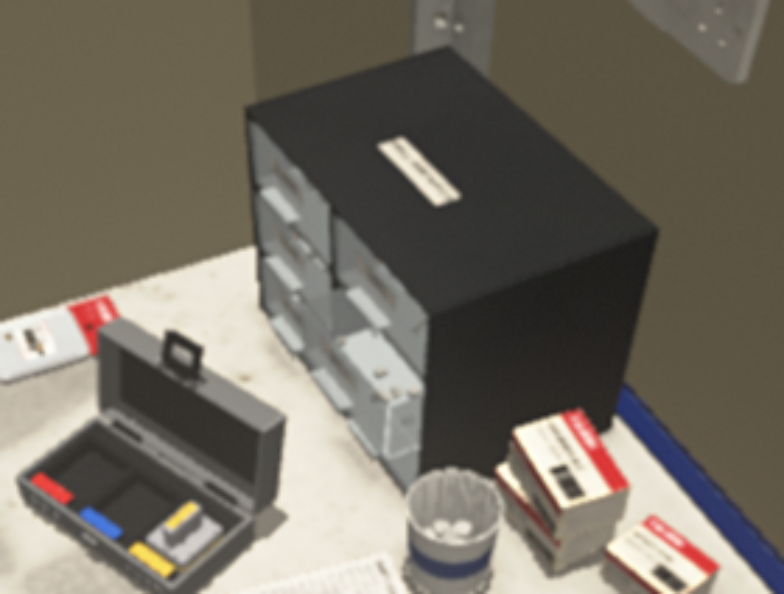

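The blue weight stands level in the middle (blue-labelled) bay; its strip is at crop (253,340). The lid reads about 1.75 rad. The cabinet front is at x ≈ 0.70, so there's room behind the lid.

```bash
python3 - <<'E'
from h import *
go(cw(.13,.068,.2),24.2)
print(cw(.13,.068,.2))
E
```

```text
shift cm [13.61 -6.65 -0.33] twist 0.0 | pos [0.4629 0.1668 0.1968] yaw 24.22 F [ 0.6  0.1 -0.5] w 0.0294 t 8.85
[0.55970085 0.28331416 0.2       ]
```

Request:
play_rows([
  [[-1,0,-5,-0.3,0],[-1,4,-6.7,-0.3,0],[-1,8,-6.7,-0.3,0],[-1,12,-6.7,-0.3,0],[-1,13.6,-6.7,-0.3,0],[-1,13.6,-6.7,-0.3,0],[-1,13.6,-6.7,-0.3,0]],
])

```text
t: 9.55
tcp_pos: [0.5592, 0.2836, 0.1989]
tcp_rot: [[0.912, 0.41, -0.002], [0.41, -0.912, -0.001], [-0.003, -0.0, -1.0]]
wrist_force: [0.3, -0.0, 0.4]
grip_width: -0.0002
```

```bash
python3 - <<'E'
from h import *
go(cw(.13,.068,.09),24.2)
im=cams.get_image("side")[:,:,::-1]; cv2.imwrite("pics/s7.png",cv2.resize(im[80:320,130:430],None,fx=2.6,fy=2.5,interpolation=cv2.INTER_CUBIC))
E
```

```text
shift cm [ 0.06  0.05 10.89] twist 0.0 | pos [0.5592 0.2836 0.1989] yaw 24.22 F [ 0.3 -0.   0.4] w -0.0002 t 9.55
```

View pics/s7.png

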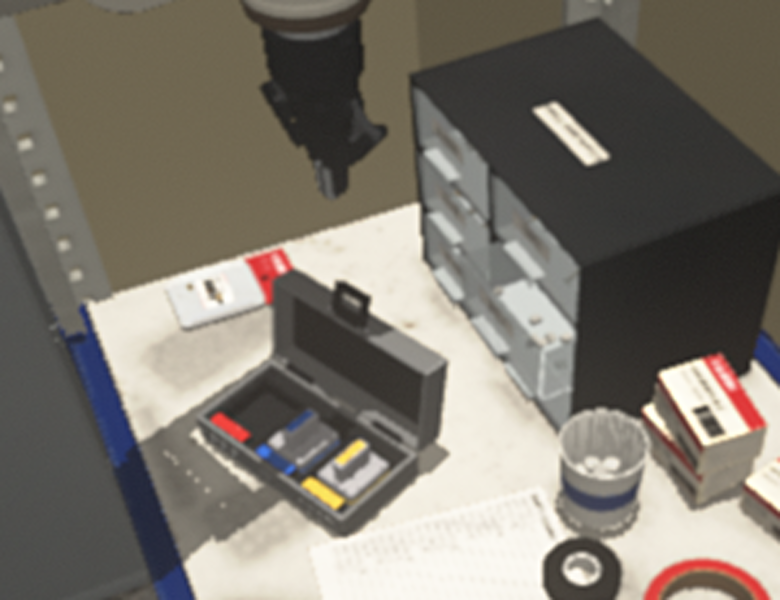

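Request:
play_rows([
  [[-1,0,-0.7,4,0],[-1,0,-0.7,8,0],[-1,0,-0.7,10,0],[-1,0,-0.7,10.5,0],[-1,0,-0.7,10.5,0],[-1,0,-0.7,10.5,0]],
])

```text
t: 10.2
tcp_pos: [0.5574, 0.2903, 0.0971]
tcp_rot: [[0.912, 0.41, 0.002], [0.41, -0.912, 0.001], [0.002, 0.0, -1.0]]
wrist_force: [0.1, 0.9, 0.4]
grip_width: -0.0
```

```bash
python3 - <<'E'
from h import *
go(cw(.088,.075,.1),24.2)
im=cams.get_image("side")[:,:,::-1]; cv2.imwrite("pics/s8.png",cv2.resize(im[150:290,190:330],None,fx=4,fy=4,interpolation=cv2.INTER_CUBIC))
E
```

```text
shift cm [-4.28  0.03 -0.3 ] twist 0.0 | pos [0.5574 0.2903 0.0971] yaw 24.21 F [0.1 0.9 0.4] w -0.0 t 10.2
```

View pics/s8.png

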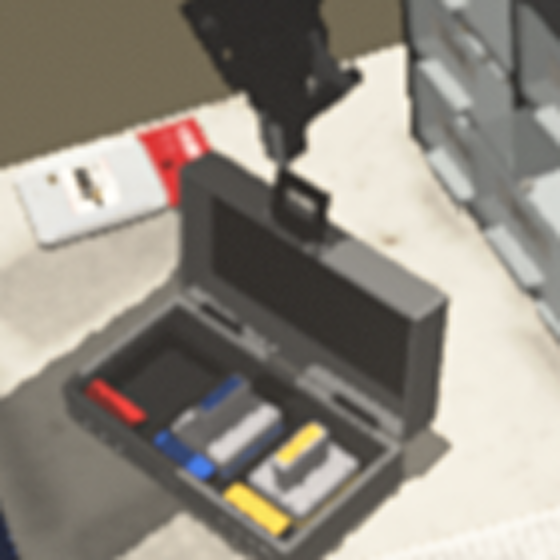

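Request:
play_rows([
  [[-1,-2,0,-0.3,0],[-1,-2.8,0,-0.5,0],[-1,-3.6,0,-0.7,0],[-1,-4.3,0,-1.0,0],[-1,-4.9,0,-1.3,0],[-1,-5.6,0,-1.6,0],[-1,-6.4,0,-1.7,0],[-1,-6.4,0,-1.7,0]],
])

```text
t: 11.05
tcp_pos: [0.4978, 0.2636, 0.1126]
tcp_rot: [[0.912, 0.41, -0.0], [0.41, -0.912, -0.0], [-0.0, -0.0, -1.0]]
wrist_force: [0.5, -0.5, 0.3]
grip_width: -0.0001
```

```bash
python3 - <<'E'
from h import *
go(cw(.0588,.075,.1148),24.2)
im=cams.get_image("side")[:,:,::-1]; cv2.imwrite("pics/s9.png",cv2.resize(im[150:290,190:330],None,fx=4,fy=4,interpolation=cv2.INTER_CUBIC))
E
```

```text
shift cm [-0.67  0.04 -0.22] twist 0.0 | pos [0.4978 0.2636 0.1126] yaw 24.22 F [ 0.5 -0.5  0.3] w -0.0001 t 11.05
```

View pics/s9.png

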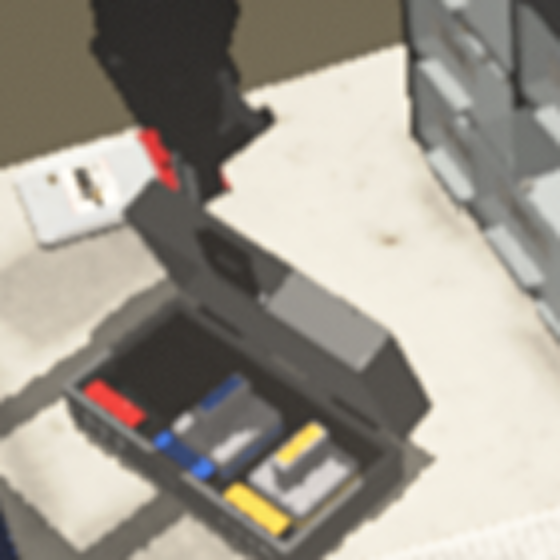

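Request:
play_rows([
  [[-1,-0.7,0,-0.2,0],[-1,-1.5,0,-0.2,0],[-1,-2.3,0,-0.1,0],[-1,-3.0,0,0.1,0],[-1,-3.8,0,0.4,0],[-1,-4.5,0,0.75,0],[-1,-5.2,0,1.1,0],[-1,-5.2,0,1.1,0]],
])

```text
t: 11.9
tcp_pos: [0.4501, 0.2422, 0.1007]
tcp_rot: [[0.912, 0.41, -0.001], [0.41, -0.912, -0.0], [-0.001, -0.0, -1.0]]
wrist_force: [-0.2, 0.3, 0.1]
grip_width: -0.0004
```

```bash
python3 - <<'E'
from h import *
go(cw(.0006,.075,.0908),24.2)
im=cams.get_image("side")[:,:,::-1]; cv2.imwrite("pics/s10.png",cv2.resize(im[150:290,190:330],None,fx=4,fy=4,interpolation=cv2.INTER_CUBIC))
E
```

```text
shift cm [-1.26  0.04  0.99] twist 0.0 | pos [0.4501 0.2422 0.1007] yaw 24.22 F [-0.2  0.3  0.1] w -0.0004 t 11.9
```

View pics/s10.png

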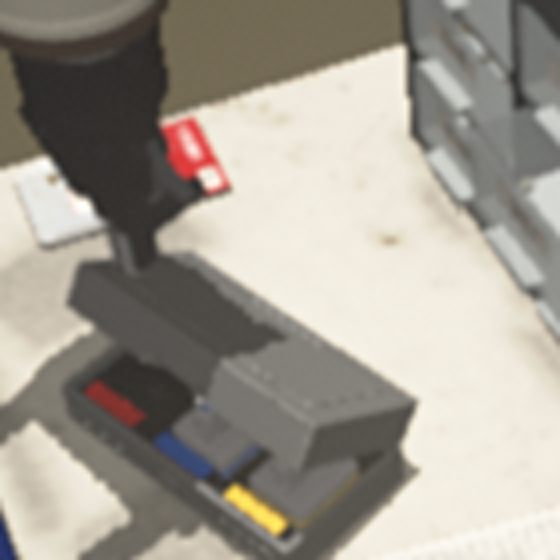

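Request:
play_rows([
  [[-1,-0.7,0,0.5,0],[-1,-1.3,0,1.0,0],[-1,-1.8,0,1.6,0],[-1,-2.3,0,2.3,0],[-1,-2.3,0,2.3,0]],
])

```text
t: 12.45
tcp_pos: [0.4292, 0.2328, 0.0771]
tcp_rot: [[0.912, 0.41, -0.002], [0.41, -0.912, -0.0], [-0.002, -0.0, -1.0]]
wrist_force: [0.8, -0.6, -0.5]
grip_width: -0.0001
```

```bash
python3 - <<'E'
from h import *
go(cw(-.017,.075,.064),24.2)
im=cams.get_image("side")[:,:,::-1]; cv2.imwrite("pics/s11.png",cv2.resize(im[150:290,190:330],None,fx=4,fy=4,interpolation=cv2.INTER_CUBIC))
E
```

```text
shift cm [-0.72  0.04  1.31] twist 0.0 | pos [0.4292 0.2328 0.0771] yaw 24.22 F [ 0.8 -0.6 -0.5] w -0.0001 t 12.45
```

View pics/s11.png

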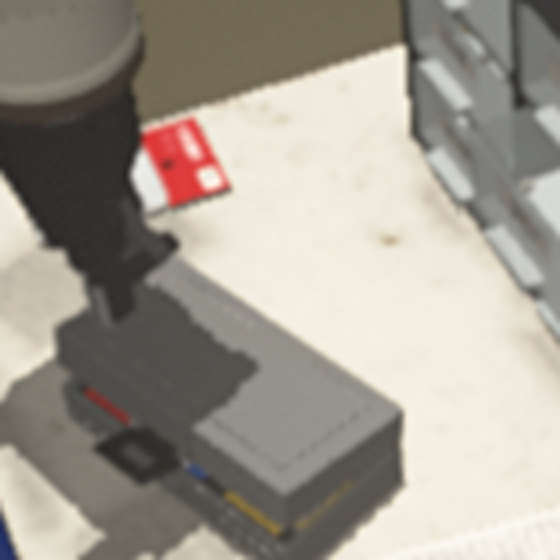

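The lid is nearly closed and the latch stands straight out at crop (135,450). Pressing down next.

Request:
play_rows([
  [[-1,-0.4,0,0.5,0],[-1,-0.6,0,0.9,0],[-1,-0.7,0,1.2,0],[-1,-0.7,0,1.3,0],[-1,-0.7,0,1.3,0],[-1,-0.7,0,1.3,0]],
])

```text
t: 13.1
tcp_pos: [0.4239, 0.2304, 0.0654]
tcp_rot: [[0.912, 0.41, 0.0], [0.41, -0.912, 0.0], [0.0, -0.0, -1.0]]
wrist_force: [0.3, -0.3, 0.1]
grip_width: 0.0002
```

```bash
python3 - <<'E'
from h import *
go(cw(-.017,.075,.064),24.2)
E
```

```text
shift cm [-0.15  0.04  0.14] twist 0.0 | pos [0.4239 0.2304 0.0654] yaw 24.22 F [ 0.3 -0.3  0.1] w 0.0002 t 13.1
```

Request:
play_rows([
  [[-1,-0.2,0,0.1,0],[-1,-0.2,0,0.15,0],[-1,-0.2,0,0.2,0],[-1,-0.2,0,0.2,0]],
])

```text
t: 13.5
tcp_pos: [0.4219, 0.2295, 0.0639]
tcp_rot: [[0.912, 0.41, -0.0], [0.41, -0.912, 0.0], [-0.0, -0.0, -1.0]]
wrist_force: [-6.4, -1.4, 11.3]
grip_width: -0.0001
```

Request:
play_rows([
  [[-1,0,0,0.05,0],[-1,0,0,0.05,0],[-1,0,0,0.05,0],[-1,0,0,-2,0],[-1,0,0,-6,0],[-1,0,0,-10,0],[-1,0,0,-10,0],[-1,0,0,-10,0]],
])

```text
t: 14.3
tcp_pos: [0.4223, 0.2296, 0.164]
tcp_rot: [[0.912, 0.41, 0.002], [0.41, -0.912, 0.001], [0.002, 0.0, -1.0]]
wrist_force: [-0.1, -0.4, -0.2]
grip_width: 0.0002
```

```bash
python3 - <<'E'
from h import *
go(cw(-.078,0,.12),24.2)
im=cams.get_image("side")[:,:,::-1]; cv2.imwrite("pics/s12.png",cv2.resize(im[180:300,195:315],None,fx=5,fy=5,interpolation=cv2.INTER_CUBIC))
t=cams.get_image("top")[:,:,::-1]; cv2.imwrite("pics/t12.png",cv2.resize(t[250:350,225:375],None,fx=5,fy=5,interpolation=cv2.INTER_CUBIC))
E
```

```text
shift cm [-6.07  7.53  4.39] twist 0.0 | pos [0.4223 0.2296 0.164 ] yaw 24.22 F [-0.1 -0.4 -0.2] w 0.0002 t 14.3
```

View pics/s12.png

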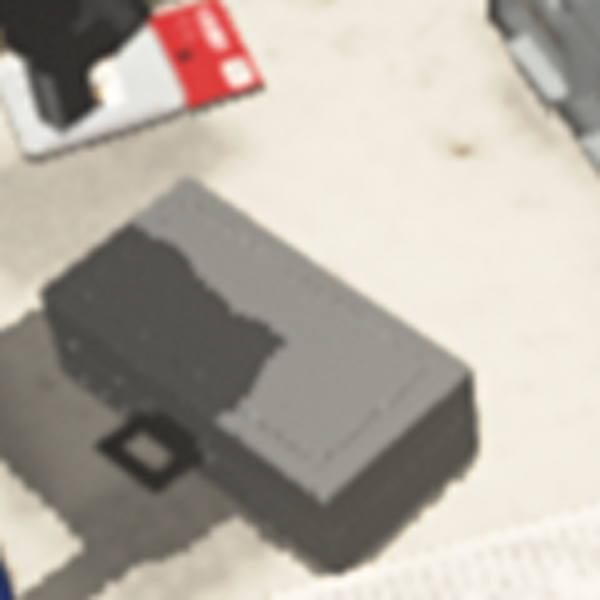

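View pics/t12.png

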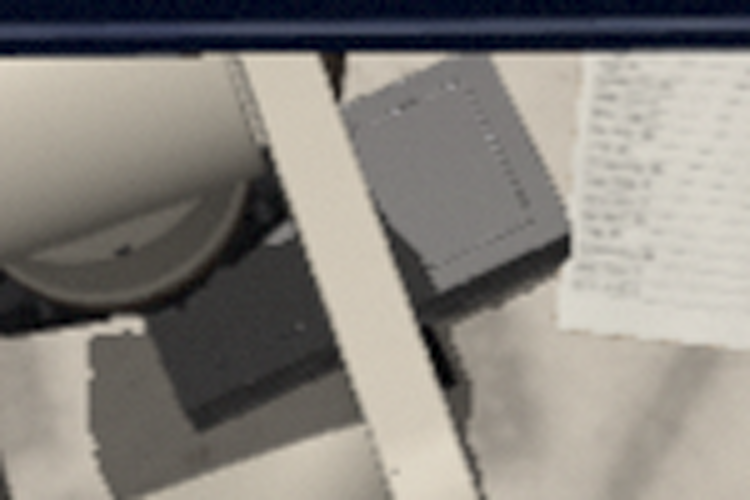

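```bash
python3 - <<'E'
from h import *
for a in(1.2,1.4,1.57,1.8,2.0):
    P=[cw(-.051-.031*np.sin(a),y,.039-.031*np.cos(a)) for y in(.02,-.02)]
    print(a,((proj("side",P)-[195,180])*5+2).round().tolist())
P=[cw(-.051,y,.039) for y in(.02,-.02)];print(((proj("side",P)-[195,180])*5+2).round().tolist())
P=[cw(-.047,y,.064) for y in(.092,-.092)];print(((proj("side",P)-[195,180])*5+2).round().tolist())
E
```

```text
1.2 [[103.0, 467.0], [163.0, 514.0]]
1.4 [[97.0, 461.0], [158.0, 509.0]]
1.57 [[95.0, 454.0], [156.0, 502.0]]
1.8 [[93.0, 444.0], [154.0, 492.0]]
2.0 [[94.0, 433.0], [156.0, 481.0]]
[[147.0, 412.0], [208.0, 458.0]]
[[38.0, 291.0], [324.0, 507.0]]
```

The lid is flat: its top corners at crop (40,290) and (325,505) match the closed-lid prediction. The latch is at about 1.75 rad. Moving in above the latch.

```bash
python3 - <<'E'
from h import *
go(cw(-.084,0,.075),24.2)
E
```

```text
shift cm [-6.58  7.54  8.75] twist 0.0 | pos [0.4216 0.2293 0.1624] yaw 24.21 F [ 0.9 -0.3  0.5] w -0.0002 t 14.4
```

Request:
play_rows([
  [[-1,-3,3.5,0,0],[-1,-6.6,7,0,0],[-1,-6.6,7.5,3,0],[-1,-6.6,7.5,6,0],[-1,-6.6,7.5,8.8,0],[-1,-6.6,7.5,8.8,0],[-1,-6.6,7.5,8.8,0]],
])

```text
t: 15.1
tcp_pos: [0.3923, 0.134, 0.0753]
tcp_rot: [[0.912, 0.41, -0.002], [0.41, -0.912, -0.0], [-0.002, -0.001, -1.0]]
wrist_force: [-0.2, -0.3, 0.9]
grip_width: -0.0001
```

```bash
python3 - <<'E'
from h import *
go(cw(-.084,0,.06),24.2)
im=cams.get_image("side")[:,:,::-1]; cv2.imwrite("pics/s13.png",cv2.resize(im[180:300,175:295],None,fx=5,fy=5,interpolation=cv2.INTER_CUBIC))
E
```

```text
shift cm [-0.01  0.05  1.53] twist 0.0 | pos [0.3923 0.134  0.0753] yaw 24.22 F [-0.2 -0.3  0.9] w -0.0001 t 15.1
```

View pics/s13.png

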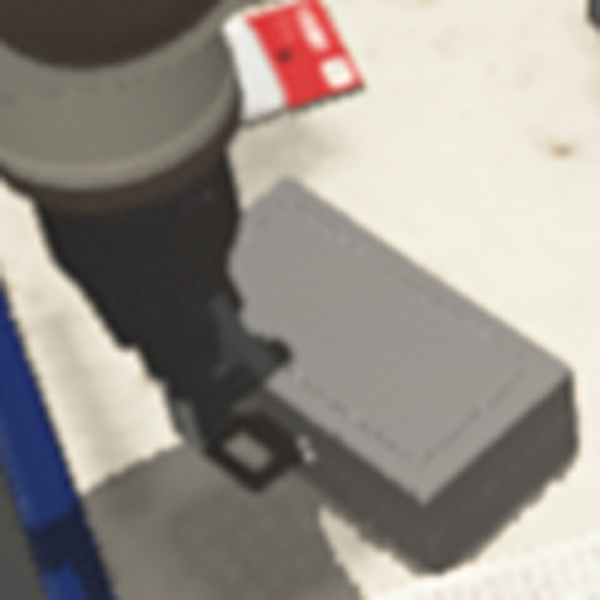

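Request:
play_rows([
  [[-1,0,0,1.5,0],[-1,0,0,2.5,0],[-1,0,0,3.2,0],[-1,0,0,3.8,0],[-1,0,0,3.8,0]],
])

```text
t: 15.65
tcp_pos: [0.3924, 0.134, 0.0369]
tcp_rot: [[0.912, 0.41, -0.001], [0.41, -0.912, 0.0], [-0.001, -0.0, -1.0]]
wrist_force: [-0.7, 0.0, -0.3]
grip_width: 0.0
```

Request:
play_rows([
  [[-1,0,0,0.5,0],[-1,0,0,1.0,0],[-1,0,0,1.5,0],[-1,0,0,1.5,0]],
])

```text
t: 16.05
tcp_pos: [0.3922, 0.134, 0.0216]
tcp_rot: [[0.912, 0.41, -0.001], [0.41, -0.912, -0.0], [-0.001, -0.0, -1.0]]
wrist_force: [0.2, -0.3, -0.5]
grip_width: 0.0002
```

```bash
python3 - <<'E'
from h import *
go(cw(-.0838,0,.021),24.2)
im=cams.get_image("side")[:,:,::-1]; cv2.imwrite("pics/s14.png",cv2.resize(im[180:300,175:295],None,fx=5,fy=5,interpolation=cv2.INTER_CUBIC))
E
```

```text
shift cm [0.02 0.04 0.06] twist 0.0 | pos [0.3922 0.134  0.0216] yaw 24.21 F [ 0.2 -0.3 -0.5] w 0.0002 t 16.05
```

View pics/s14.png

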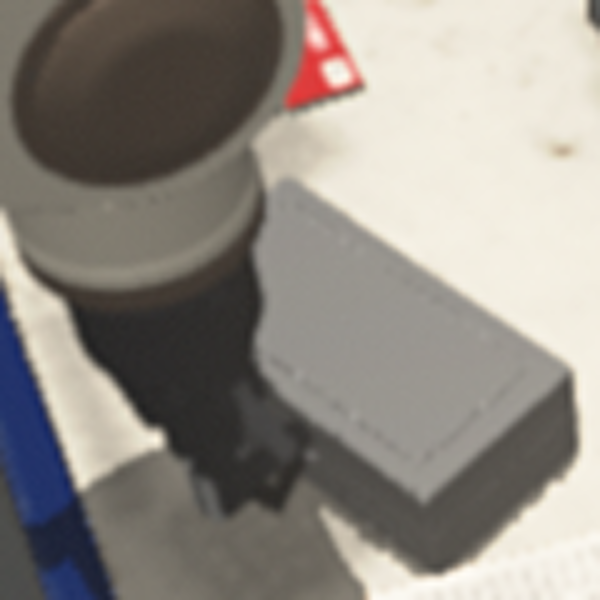

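Request:
play_rows([
  [[-1,0.2,0,0.3,0],[-1,0.6,0,0.6,0],[-1,0.9,0,0.8,0],[-1,1.2,0,0.9,0],[-1,1.4,0,1.0,0],[-1,1.4,0,1.0,0]],
])

```text
t: 16.7
tcp_pos: [0.4056, 0.1399, 0.0122]
tcp_rot: [[0.912, 0.41, -0.0], [0.41, -0.912, 0.0], [-0.0, -0.0, -1.0]]
wrist_force: [-0.5, 0.2, 1.0]
grip_width: -0.0004
```

Request:
play_rows([
  [[-1,0.1,0,0,0],[-1,0.2,0,0,0],[-1,0.3,0,0,0],[-1,0.3,0,0,0]],
])

```text
t: 17.1
tcp_pos: [0.4082, 0.1411, 0.0124]
tcp_rot: [[0.912, 0.41, 0.0], [0.41, -0.912, 0.0], [0.0, -0.0, -1.0]]
wrist_force: [-0.5, -0.3, 0.0]
grip_width: -0.0002
```

Request:
play_rows([
  [[-1,0.1,0,0.1,0],[-1,0.2,0,0.1,0],[-1,0.2,0,0.1,0]],
])

```text
t: 17.4
tcp_pos: [0.41, 0.1418, 0.0113]
tcp_rot: [[0.912, 0.41, -0.0], [0.41, -0.912, 0.0], [-0.0, -0.0, -1.0]]
wrist_force: [0.3, 0.4, -0.0]
grip_width: 0.0003
```

Request:
play_rows([
  [[-1,0.1,0,0,0],[-1,0.2,0,0,0],[-1,0.2,0,0,0]],
])

```text
t: 17.7
tcp_pos: [0.4109, 0.1424, 0.011]
tcp_rot: [[0.912, 0.41, -0.002], [0.41, -0.912, -0.001], [-0.002, -0.0, -1.0]]
wrist_force: [-7.1, -3.2, 3.2]
grip_width: 0.0003
```

```bash
python3 - <<'E'
from h import *
go(cw(-.067,0,.011),24.2)
im=cams.get_image("side")[:,:,::-1]; cv2.imwrite("pics/s15.png",cv2.resize(im[180:300,175:295],None,fx=5,fy=5,interpolation=cv2.INTER_CUBIC))
E
```

```text
shift cm [-0.35  0.04 -0.  ] twist 0.0 | pos [0.4109 0.1424 0.011 ] yaw 24.23 F [-7.1 -3.2  3.2] w 0.0003 t 17.7
```

View pics/s15.png

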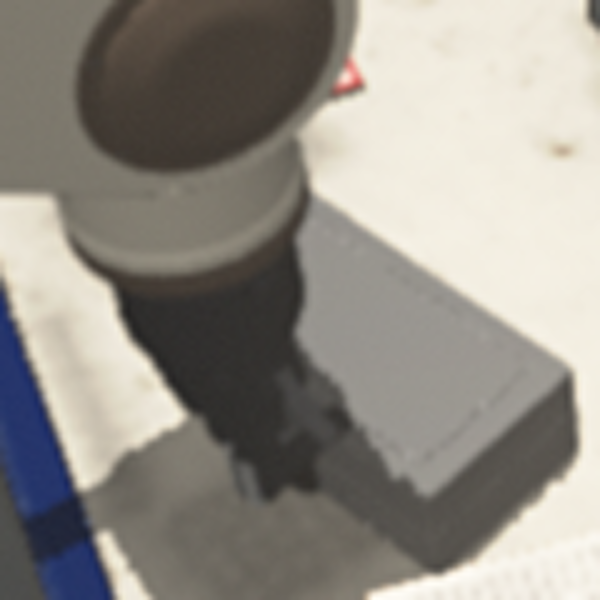

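Contact is about 8 N at the expected shut depth. I'll press slightly more, back away and look.

Request:
play_rows([
  [[-1,0.1,0,0,0],[-1,0.1,0,0,0],[-1,0.1,0,0,0]],
])

```text
t: 18.05
tcp_pos: [0.4112, 0.1426, 0.0108]
tcp_rot: [[0.912, 0.41, -0.003], [0.41, -0.912, -0.001], [-0.004, -0.0, -1.0]]
wrist_force: [-11.2, -5.9, 6.4]
grip_width: -0.0002
```

Request:
play_rows([
  [[-1,-1,0,0,0],[-1,-3,0,0,0],[-1,-3.5,0,-3,0],[-1,-3.5,0,-8,0],[-1,-3.5,0,-13,0],[-1,-3.5,5,-16,0],[-1,-3.5,10,-16,0],[-1,-3.5,15,-16,0]],
])

```text
t: 18.85
tcp_pos: [0.44, -0.003, 0.1728]
tcp_rot: [[0.911, 0.412, 0.004], [0.412, -0.911, -0.0], [0.003, 0.002, -1.0]]
wrist_force: [1.6, 1.0, -0.1]
grip_width: -0.0002
```

Request:
play_rows([
  [[-1,0,5,0,0],[-1,0,10,0,0],[-1,0,15,0,0],[-1,0,15,0,0],[-1,0,15,0,0]],
])

```text
t: 19.35
tcp_pos: [0.5005, -0.139, 0.1707]
tcp_rot: [[0.913, 0.408, -0.001], [0.408, -0.913, 0.001], [-0.0, -0.001, -1.0]]
wrist_force: [0.3, 0.0, -0.5]
grip_width: 0.0001
```

```bash
python3 - <<'E'
from h import *
go(cw(-.067,0,.011),24.2)
im=cams.get_image("side")[:,:,::-1]; cv2.imwrite("pics/s16f.png",im);cv2.imwrite("pics/s16.png",cv2.resize(im[190:310,185:305],None,fx=5,fy=5,interpolation=cv2.INTER_CUBIC))
t=cams.get_image("top")[:,:,::-1]; cv2.imwrite("pics/t16.png",cv2.resize(t[250:350,225:375],None,fx=5,fy=5,interpolation=cv2.INTER_CUBIC))
E
```

```text
shift cm [  2.97 -29.28  15.99] twist -0.1 | pos [ 0.5005 -0.139   0.1707] yaw 24.11 F [ 0.3  0.  -0.5] w 0.0001 t 19.35
```

View pics/s16.png

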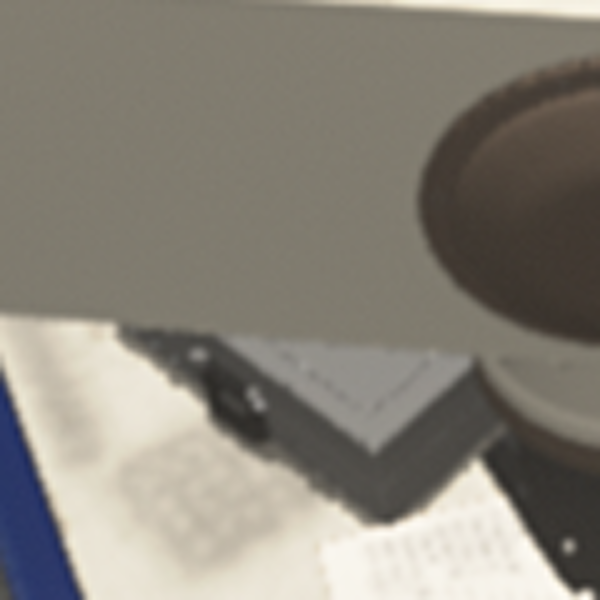

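View pics/t16.png

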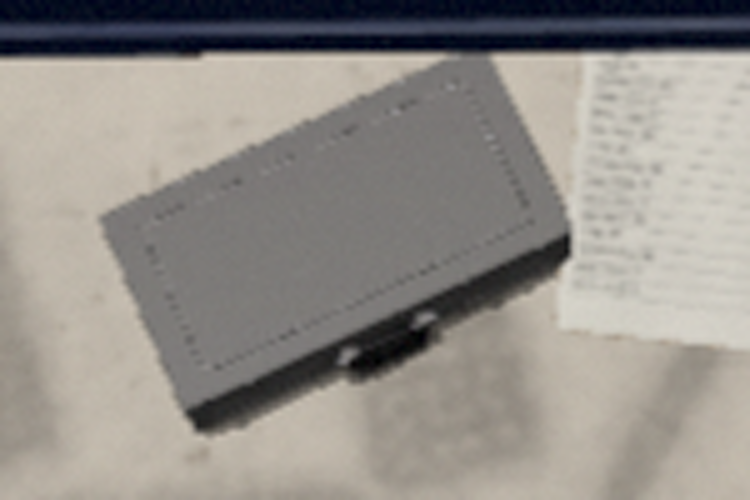

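View pics/s16f.png

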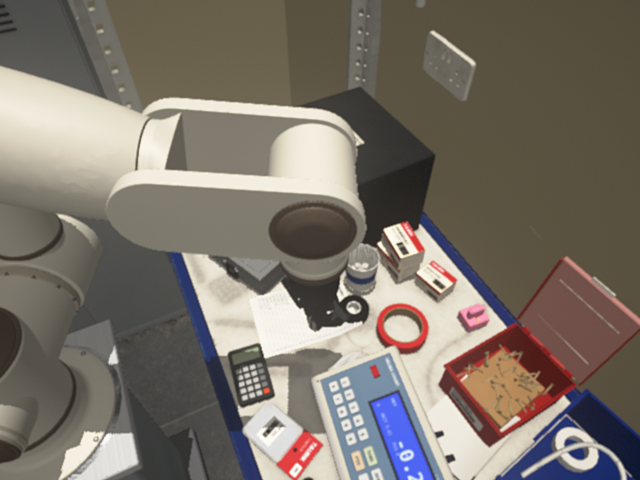

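```bash
python3 - <<'E'
from h import *
t=cv2.imread("pics/t16.png")
f=cams.get_image("top")[:,:,::-1];cv2.imwrite("pics/t17.png",cv2.resize(f[305:340,285:330],None,fx=16,fy=16,interpolation=cv2.INTER_CUBIC))
a=cams.get_image("side")[:,:,::-1];cv2.imwrite("pics/s17.png",cv2.resize(a[250:300,205:265],None,fx=12,fy=12,interpolation=cv2.INTER_CUBIC))
def pr(n,P,o,k): return ((proj(n,P)-o+.5)*k-.5).round().tolist()
for a in(0,.1,.3,.6):
    d=np.array([-np.sin(a),-np.cos(a)]);n=np.array([-np.cos(a),np.sin(a)])
    q=[np.array([-.051,.039])+r*d+.005*n for r in(.026,.031)]
    P=[cw(x,y,z) for x,z in q for y in(.017,-.017)]
    print(a,"top",pr("top",P,[285,305],16),"side",pr("side",P,[205,250],12))
P=[cw(-.047,y,.064) for y in(.092,-.092)]+[cw(-.047,y,.0) for y in(.092,-.092)]
print("edges top",pr("top",P,[225,250],5))
E
```

```text
0 top [[191.0, 327.0], [416.0, 224.0], [193.0, 333.0], [417.0, 231.0]] side [[247.0, 257.0], [370.0, 352.0], [251.0, 272.0], [374.0, 367.0]]
0.1 top [[199.0, 343.0], [424.0, 240.0], [202.0, 352.0], [426.0, 250.0]] side [[236.0, 263.0], [359.0, 358.0], [239.0, 280.0], [361.0, 375.0]]
0.3 top [[213.0, 373.0], [438.0, 269.0], [218.0, 388.0], [443.0, 285.0]] side [[215.0, 273.0], [338.0, 368.0], [214.0, 293.0], [336.0, 388.0]]
0.6 top [[230.0, 409.0], [456.0, 305.0], [240.0, 432.0], [465.0, 329.0]] side [[186.0, 279.0], [309.0, 375.0], [178.0, 301.0], [301.0, 398.0]]
edges top [[183.0, 411.0], [577.0, 231.0], [198.0, 434.0], [574.0, 263.0]]
```

View pics/t17.png

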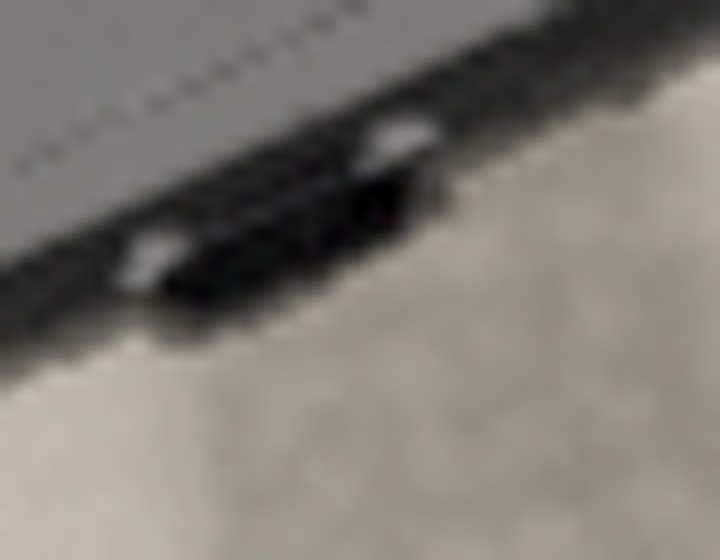

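View pics/s17.png

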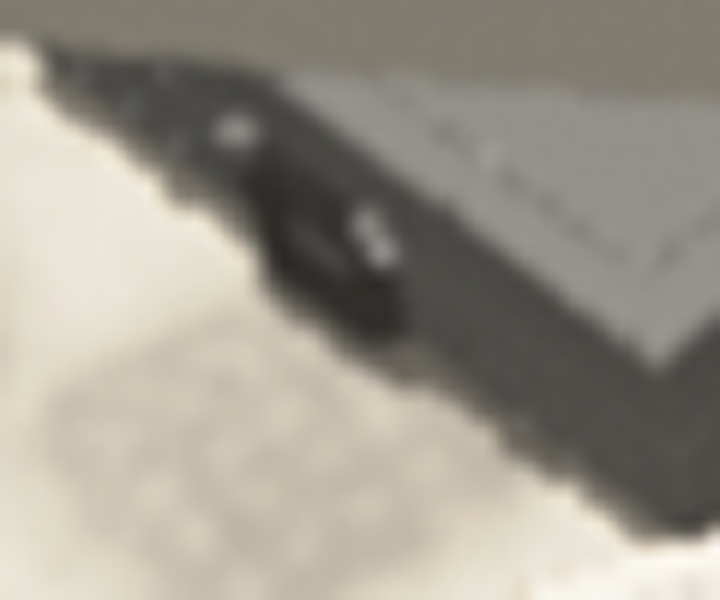

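```bash
python3 - <<'E'
from h import *
from rig import ctrl
go((.5,-.139,.17),24)
print(ctrl.close_job())
E
```

```text
shift cm [-0.12  0.14  0.15] twist 0.3 | pos [ 0.5005 -0.1372  0.1715] yaw 24.29 F [-0.4  0.4  0.1] w 0.0 t 19.55
the job is handed in; nothing more can be done
None
```

I put the blue-banded weight back in the blue-labelled (middle) bay, closed the lid, swung the latch shut and handed the job in at about 19.6 s. No verdict was reported.

- **Weight:** I lowered it until the wrist force dropped at floor height, then released it. A picture taken afterwards showed it upright in the bay. It went out of view once the lid closed, so I could not check it, or the yellow weight, again after that.
- **Lid:** I pressed it down with about 11 N at a fingertip height of 64 mm. Its corners in the side and top pictures match the predicted closed position to within about 2 mm.
- **Latch:** it came to a hard stop at about 13 N along the push, with the catch block visible in its window. In both cameras the tab sits where an angle of about 0 puts it. The stop came about 3 mm further in than I had calculated, which fits the error in my measured case position and finger width.
- **Bystanders:** in the last side view, the calculator and pen cup are where they started. The tape is partly hidden by the gripper, but nothing came near it. There are two packs with red card headers: the one near the front looks unmoved, and the one behind the case was hidden by the arm in that view but unmoved in earlier ones. The pink look-alike was not touched.

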